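# Make up a tray of three vials and slide it home

### The arm

A 6-joint arm with a two-finger parallel gripper is mounted at the origin on the work surface; the furniture and walls round the work are solid. World frame = base frame: x ahead of the robot, y to its left, z up, the work surface at z = 0. Lengths are in m, angles in degrees, forces in N, time in s.
With the tool pointing down it reaches from about 0.35 to 0.875 m from the base axis. Payload 4.2 kg.
Tool frame: the origin (TCP) lies on the centre line of the jaws, within the pads' length; the fingertips stand 19 mm ahead of it and the grasp point (between the pads) is the TCP; x points along the fingers, y is the direction in which the jaws open and shut, and the axes are right-handed (so a half turn about x gives the same grasp; the last joint's range is limited). The gripper opens to 87 mm and grips with 3 to 60 N. Pads are 19 mm wide; open, the fingers measure 117 mm over their backs; the gripper's body (75 mm by 190 mm) begins 51 mm behind the grasp point.
Start: joints at [84.087, 22.042, 0.453, 0, -68.411, -14.817], TCP at [0.221, 0.585, 0.242] pointing down, gripper open.
Joint ranges: [-179.83, 179.83], [-69.29, 118.12], [-61.27, 80.66], [-181.25, 117.63], [-171.15, -9.14], [-177.46, 177.46]. Speed limits (degrees/s): [159.86, 159.86, 180, 180, 180, 180].

### API

Orientations are given as a 3x3 rotation matrix whose columns are the frame's x, y, z axes.
In Python, from station import r, viewer, job, spotter gives the robot as it stands.
- The arm moves only by the tool play_rows, never from a script. Its argument "commands" is a list of rows, each an object of numbers: "fingers": the gripper command: -1 is fully open, 1 is shut, values between are in proportion; "tx", "ty", "tz": the shift along the tool's x, y, z normalised to -1 to 1, where 1 is 750 mm; "ax", "ay", "az": the turn, a rotation vector about the tool's x, y, z normalised to -1 to 1, where 1 is pi rad. In form: [{"fingers": .., "tx": .., "ty": .., "tz": .., "ax": .., "ay": .., "az": ..}, ...]. A call has 1 to 5 rows; each row is the pose to reach, as a shift and turn from the pose commanded when the call began, along the tool's axes at that moment, turning the shorter way round; what a row does not reach only later rows make up. A row lasts 1/12 s, in which the tool goes at most 41.7 mm and 7.16 degrees, less where a joint would pass 70% of its speed; a pose out of reach is approached as far as the arm can. A call with a number of a shift or a turn outside -1 to 1 is refused whole. A call with a gripper value outside its range is refused whole. The fingers move at their own pace and stop on an object; the grip force is fixed at half the most. Time passes only in rows, so rows that repeat a pose let the fingers close. It gives the time, the measured TCP pose, the force and the opening at its end, in the units of the state.
- r.sense(): the state, without advancing time (a new reading comes with each control period).
- viewer.capture(name): name is "scene" or "top" or "wrist"; returns a dict with "image" (420x560x3 uint8, red, green, blue), "fx", "fy", "cx", "cy" (pixels), "R" (3x3) and "t" (3): a world point X has camera coordinates R X + t; the wrist camera has in their place "mount" (4x4, takes a point from camera to tool coordinates, whose origin is the TCP and whose axes are the tool frame's). Camera axes: x right, y down, z forward; pixel columns grow to the right and rows downward; lengths in m; the calibration is good to about 2 mm. A picture is of the moment at which its call begins: read the wrist's pose just before it. There is no depth.
- job.finish_job(): hands the job in, once; it reports no verdict.
Trained networks look in a picture, given as the dict that the camera call returned (one of the last four; its "shot" number tells which), for a name from the list of things; names that differ only in an ending like _2 or _b are one class to them, and where a whole thing is asked for, a point or a joint stands for the part that bears it (a point fixed in the world has none). Each returns a list of dicts, best first, with "score" (0 to 1); they miss things now and then, are a little off and sometimes report something else, mostly with a low value. They report only what shows in the picture. A call takes as long as a camera call.
- spotter.find_in(name, picture): "uv" ([column, row] in pixels, amid what is visible of it).
- spotter.silhouettes(name, picture): "region" (420x560 bool, what is visible of it) and "uv" ([column, row] in pixels, amid what is visible of it).
The state is a dict: "time_s": time; "joints": joint angles; "joint_velocities": joint speeds; "effort": joint torques, N m; "tcp_pos": TCP position; "ee_rot": TCP orientation; "wrist_force": force on the tool from outside, world axes, zero at the start; "moment": the same for the moment, N m; "gripper_width": opening from 0.0 (shut) to 1.0 (fully open).
Only numpy, scipy, OpenCV 4.12 (cv2) and the standard library are available. Lean on these libraries where they do the work, as an engineer would, in place of code of your own. Each camera call takes 0.05 s, during which the arm holds its last target. There are 200 camera calls.

### The job

The tray on the sliding carriage has to carry exactly three of the small black-capped vials, and one is already standing on it: pick up two more small vials and stand them upright on the tray. Then push the carriage along its rails, by the middle of its push plate so that it does not jam, until it is fully home against the end stop. Leave the remaining small vial and the two large vials standing where they are, and do not let any vial fall over.

Things in the scene. Friction and masses are not known exactly. Their poses are not given: they have to be found in the camera images.
- small_1_mid (a point): small glass screw-cap vial with a black cap, 23 mm across and 46 mm high (glass body up to about 34 mm, then the cap; 20 g), standing upright; the point is on its axis half-way up (23 mm above its foot), z up. Stands on the worktop at the start. Keep the arm clear of the wall shelf 0.73 m above the worktop on the right (y below -0.37 m)
- small_2_mid (a point): small glass screw-cap vial with a black cap, 23 mm across and 46 mm high (glass body up to about 34 mm, then the cap; 20 g), standing upright; the point is on its axis half-way up (23 mm above its foot), z up. Stands on the worktop at the start. Keep the arm clear of the wall shelf 0.73 m above the worktop on the right (y below -0.37 m)
- small_3_mid (a point): small glass screw-cap vial with a black cap, 23 mm across and 46 mm high (glass body up to about 34 mm, then the cap; 20 g), standing upright; the point is on its axis half-way up (23 mm above its foot), z up. Stands on the worktop at the start. Keep the arm clear of the wall shelf 0.73 m above the worktop on the right (y below -0.37 m)
- small_4_mid (a point): small glass screw-cap vial with a black cap, 23 mm across and 46 mm high (glass body up to about 34 mm, then the cap; 20 g), standing upright; the point is on its axis half-way up (23 mm above its foot), z up. Already stands on the carriage's tray at the start, towards the tray's +y end
- large_1_mid (a point): large glass screw-cap vial with a white cap, 28 mm across and 58 mm high, standing upright on the worktop among the small ones; not for this tray; the point is on its axis half-way up (29 mm above its foot)
- large_2_mid (a point): large glass screw-cap vial with a white cap, 28 mm across and 58 mm high, standing upright on the worktop among the small ones; not for this tray; the point is on its axis half-way up (29 mm above its foot)
- slide_base: fixed straight slide: metal base plate 300 x 156 x 6 mm (x, y, z), a guide rail along each long side (tops 20 mm above the worktop, 133 mm apart inside), a cross-bar as end stop at the +x end. Origin at the centre of the underside, on the worktop; x points along the travel towards the end stop. It lies crosswise in front of the robot, x roughly to the robot's right
- end_stop (a point): middle between the faces of the two rubber buffers on the end stop, on the slide's centre line, 132 mm along x from the slide's origin, 14 mm above the worktop. Fully home, the tray's rim touches the buffers: the tray's centre is then at x = 100 mm in the slide's frame
- carriage: loose grey carriage lying between the rails, 64 mm long (x), 124 mm wide (y), 0.25 to 0.5 kg, slides with plain friction (a few N); starts 12 to 15 cm short of home. Guided only by short lugs (40 mm long, 1.5 mm play each side), so it twists and jams when pushed well off its centre line. Origin under the tray's centre, 6 mm above the worktop; x towards the end stop
- tray_floor (a point): centre of the upper face of the carriage's tray floor, 11 mm above the worktop; axes as the carriage's. The tray is flat and open without pockets, vials just stand on it: 58 mm (x) by 118 mm (y) inside, rim 3 mm thick, rim top 11 mm above the floor
- push_plate (a point): middle of the carriage's black upright push plate, on the centre line, 85 mm behind the tray's centre (away from the end stop), at the end of a low bar. Plate 8 mm thick (x), 30 mm wide (y), 34 mm high, its top 40 mm and this point 23 mm above the worktop. Push on its rear (-x) face, in the middle, along x

How it is judged:
By the outcome, as a careful person would: the job done as asked, in the order asked, and still so for the second after the job is handed in, with the robot touching nothing.
It also fails if it takes over 64 s, if anything falls off the work surface, if the arm or the gripper's body presses on something with over 40 N, if the wrist force passes 120 N, or if a joint passes its speed limit or range.

## Working session

There is one attempt and no reset: what is moved stays moved. The work goes in short steps, Python scripts to look and compute and a tool call to move; the robot and the scene stay as the last step left them, time stands still between calls to the robot, and variables do not carry over. Pictures are saved under pics/ and viewed, about 8 in all and at most 12, crops included, and the job is handed in when it is done.

Besides the shell and the picture viewer there is one more tool, called after ">>>" as name([rows], argument=value, ...), one row to a line, values as JSON. play_rows: Moves the arm, as the interface text tells. Its arguments: {"type":"object","properties":{"commands":{"type":"array"}},"required":["commands"]}

```bash
mkdir -p pics; ls; cat > h.py <<'E'
import numpy as np, cv2
from station import r, viewer, job, spotter
def ray(p,uv,T=None):
    d=np.array([(uv[0]-p['cx'])/p['fx'],(uv[1]-p['cy'])/p['fy'],1.])
    if 'R' in p and 'mount' not in p:
        R=np.array(p['R']);t=np.array(p['t']);return -R.T@t,R.T@d
    s=T or r.sense();M=np.array(p['mount']);E=np.array(s['ee_rot'])
    return np.array(s['tcp_pos'])+E@M[:3,3],E@M[:3,:3]@d
def at(p,uv,z,T=None):
    o,d=ray(p,uv,T);return o+d*(z-o[2])/d[2]
def save(p,n):cv2.imwrite('pics/'+n,np.ascontiguousarray(p['image'][:,:,::-1]))
E
python3 - <<'E'
from h import *
s=r.sense();print(s)
names=[('small_1_mid',.023),('large_1_mid',.029),('carriage',.015),('push_plate',.023),('tray_floor',.011),('slide_base',.006),('end_stop',.014)]
ims=[]
for c in('top','scene'):
    p=viewer.capture(c);ims.append(p['image'])
    o=ray(p,(280,210));print(c,'cam',o[0].round(3),o[1].round(2))
    for n,z in names:
        for q in spotter.find_in(n,p)[:6]:
            print(c,n,round(q['score'],2),np.round(q['uv'],1),at(p,q['uv'],z).round(4))
    save(p,c+'1.png')
E
```

```text
pics
{'time_s': 0.0, 'joints': array([ 8.40880081e+01,  2.20914032e+01,  3.77795069e-01, -2.91318211e-02,
       -6.84121649e+01, -1.48175747e+01]), 'joint_velocities': array([-0.01318952, -0.00123696, -0.10537802,  0.0126211 , -0.16956332,
        0.15469307]), 'effort': array([-1.02629660e-03, -3.90660810e+01,  1.87400919e+01,  4.21975359e+00,
        1.09536221e-02, -2.03362583e-04]), 'tcp_pos': array([0.22099234, 0.58400433, 0.24043889]), 'ee_rot': array([[-6.96364166e-04, -3.54132177e-01, -9.35195122e-01],
       [-2.13473622e-03, -9.35192692e-01,  3.54132846e-01],
       [-9.99997479e-01,  2.24300032e-03, -1.04744105e-04]]), 'wrist_force': array([-0.24608241,  0.38119541, -0.05989031]), 'moment': array([ 0.02059334, -0.00540202, -0.01325324]), 'gripper_width': 0.9999602747469896}
top cam [ 0.438 -0.125  0.893] [ 0.16  0.01 -0.99]
top small_1_mid 0.61 [391.2 248.8] [ 0.5013 -0.3484  0.023 ]
top large_1_mid 0.61 [341.1 285.1] [ 0.4252 -0.2424  0.029 ]
top carriage 0.92 [257.3 162.5] [ 0.6862 -0.064   0.015 ]
top push_plate 0.86 [255.2 164.9] [ 0.6785 -0.0602  0.023 ]
top push_plate 0.69 [340.9 283.9] [ 0.4276 -0.2429  0.023 ]
top tray_floor 0.82 [254.3 164.5] [ 0.6827 -0.0573  0.011 ]
top slide_base 0.78 [288.  170.2] [ 0.672  -0.1312  0.006 ]
top end_stop 0.74 [285.7 171.7] [ 0.6665 -0.1262  0.014 ]
top end_stop 0.53 [308.2 269.8] [ 0.4557 -0.1759  0.014 ]
scene cam [0.033 0.343 0.691] [ 0.56 -0.49 -0.67]
scene small_1_mid 0.5 [391.1 191.9] [ 0.4987 -0.3401  0.023 ]
scene large_1_mid 0.68 [383.8 229.6] [ 0.4353 -0.2452  0.029 ]
scene carriage 0.85 [214.4 215.3] [ 0.6726 -0.051   0.015 ]
scene push_plate 0.91 [219.7 220.1] [ 0.6484 -0.0461  0.023 ]
scene tray_floor 0.7 [214.3 216.6] [ 0.6736 -0.0511  0.011 ]
scene slide_base 0.67 [247.8 202.2] [ 0.6697 -0.1264  0.006 ]
scene end_stop 0.95 [244.8 203. ] [ 0.6642 -0.1152  0.014 ]
```

```bash
python3 - <<'E'
import cv2
a=cv2.imread('pics/top1.png')[80:340,150:500];cv2.imwrite('pics/t1c.png',cv2.resize(a,(798,593),interpolation=3))
E
```

```text
(no output)
```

View pics/t1c.png

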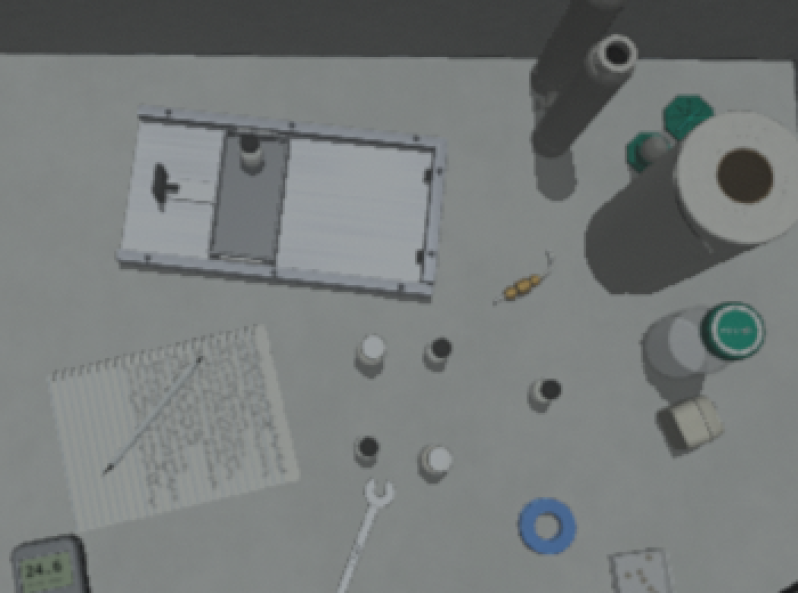

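View pics/scene1.png

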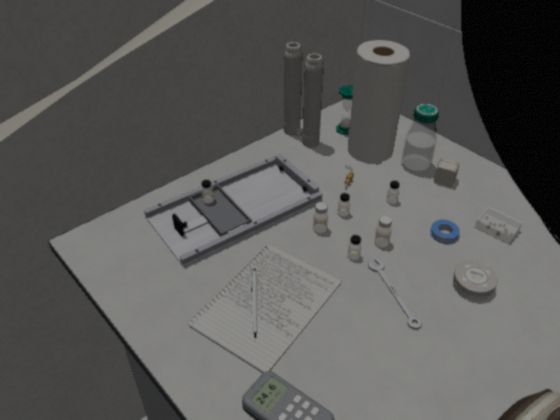

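The pictures show the small black-capped vials at top-crop (441,349), (551,390) and (368,447). The white-capped large ones are at (372,349) and (437,460). The carriage tray, with one vial at its +y end, lies left in the slide, and the push plate is at (162,187).

```bash
python3 - <<'E'
from h import *
p=viewer.capture('top')
print(p['fx'])
f=lambda n,x,y,z:print(n,at(p,(150+x/2.28,80+y/2.28),z)[:2].round(4))
for n,x,y,z in [('sA',441,349,.046),('sB',551,390,.046),('sC',368,447,.046),('L1',372,345,.058),('L2',437,459,.058),('s4',250,143,.057),
 ('railTL',140,108,.02),('railTR',443,140,.02),('railBL',120,260,.02),('railBR',432,297,.02),('plate',160,187,.04),('tTL',228,133,.022),('tTR',288,140,.022),('tBR',275,262,.022),('tBL',210,257,.022),('buf1',427,175,.014),('buf2',418,257,.014)]:f(n,x,y,z)
w=viewer.capture('wrist');print(w['fx'],w['cx'],w['cy'],np.array(w['mount']).round(4))
E
```

```text
415.5306398755159
sA [ 0.5305 -0.2458]
sB [ 0.495  -0.3433]
sC [ 0.4426 -0.1805]
L1 [ 0.532  -0.1831]
L2 [ 0.433  -0.2397]
s4 [ 0.717  -0.0709]
railTL [0.7633 0.0384]
railTR [ 0.7344 -0.2533]
railBL [0.6136 0.0514]
railBR [ 0.582  -0.2416]
plate [0.6792 0.013 ]
tTL [ 0.7384 -0.0474]
tTR [ 0.7321 -0.105 ]
tBR [ 0.6131 -0.0946]
tBL [ 0.6171 -0.0335]
buf1 [ 0.7014 -0.2385]
buf2 [ 0.6211 -0.2295]
363.75683102577153 272.19791533899456 203.97152955557505 [[ 0.000e+00 -2.569e-01  9.664e-01 -1.426e-01]
 [ 1.000e+00  2.000e-04  0.000e+00  3.000e-04]
 [-2.000e-04  9.664e-01  2.569e-01 -6.980e-02]
 [ 0.000e+00  0.000e+00  0.000e+00  1.000e+00]]
```

```bash
cat >> h.py <<'E'
from scipy.spatial.transform import Rotation as Ro
D=np.array([-.1025,-.9947,0]);D/=np.linalg.norm(D)   # slide x
Y=np.array([-D[1],D[0],0])                            # slide y
RT=np.column_stack([[0,0,-1.],D,np.cross([0,0,-1.],D)])
def go(t,R=None):
    s=r.sense();E=np.array(s['ee_rot']);d=E.T@(np.array(t)-s['tcp_pos'])/.75
    a=Ro.from_matrix(E.T@(RT if R is None else R)).as_rotvec()/np.pi
    print('t=',s['time_s'],'tcp',s['tcp_pos'].round(4),'w',round(s['gripper_width'],3),'F',s['wrist_force'].round(1),'\n txyz',d.round(4),'axyz',a.round(4))
E
python3 -c "
from h import *
go([.487,-.213,.24])"
```

```text
t= 0.9 tcp [0.2212 0.5845 0.2415] w 1.0 F [ 0.4 -0.6 -0. ] 
 txyz [ 0.0021  0.8691 -0.7078] axyz [-0.0825 -0.     -0.    ]
```

>>> play_rows([
  {"fingers": 0.0,"tx": 0,"ty": 0.869,"tz": -0.708,"ax": -0.0825,"ay": 0,"az": 0},
  {"fingers": 0.0,"tx": 0,"ty": 0.869,"tz": -0.708,"ax": -0.0825,"ay": 0,"az": 0},
  {"fingers": 0.0,"tx": 0,"ty": 0.869,"tz": -0.708,"ax": -0.0825,"ay": 0,"az": 0},
  {"fingers": 0.0,"tx": 0,"ty": 0.869,"tz": -0.708,"ax": -0.0825,"ay": 0,"az": 0},
  {"fingers": 0.0,"tx": 0,"ty": 0.869,"tz": -0.708,"ax": -0.0825,"ay": 0,"az": 0},
])

```text
time_s: 1.32
tcp_pos: [0.2873, 0.385, 0.2416]
ee_rot: [[0.0, -0.102, -0.995], [0.0, -0.995, 0.102], [-1.0, -0.0, -0.0]]
wrist_force: [0.6, -0.2, -0.2]
gripper_width: 0.709
```

```bash
python3 -c "
from h import *
go([.487,-.213,.24])"
```

```text
t= 1.3167 tcp [0.2873 0.385  0.2416] w 0.709 F [ 0.6 -0.2 -0.2] 
 txyz [ 0.0021  0.7661 -0.3459] axyz [ 0.0003 -0.0001  0.0001]
```

>>> play_rows([
  {"fingers": 0.0,"ty": 0.766,"tz": -0.346},
  {"fingers": 0.0,"ty": 0.766,"tz": -0.346},
  {"fingers": 0.0,"ty": 0.766,"tz": -0.346},
  {"fingers": 0.0,"ty": 0.766,"tz": -0.346},
  {"fingers": 0.0,"ty": 0.766,"tz": -0.346},
])

```text
$.commands[0]: bad value
```

>>> play_rows([
  {"fingers": 0.0,"ty": 0.513,"tz": -0.232},
  {"fingers": 0.0,"ty": 0.513,"tz": -0.232},
  {"fingers": 0.0,"ty": 0.513,"tz": -0.232},
  {"fingers": 0.0,"ty": 0.513,"tz": -0.232},
  {"fingers": 0.0,"ty": 0.513,"tz": -0.232},
])

```text
$.commands[0]: bad value
```

>>> play_rows([
  {"fingers": 0.0,"ty": 0.26,"tz": -0.117},
  {"fingers": 0.0,"ty": 0.26,"tz": -0.117},
  {"fingers": 0.0,"ty": 0.26,"tz": -0.117},
  {"fingers": 0.0,"ty": 0.26,"tz": -0.117},
  {"fingers": 0.0,"ty": 0.26,"tz": -0.117},
])

```text
$.commands[0]: bad value
```

```bash
python3 -c "
from h import *
go([.487,-.213,.24])
s=r.sense();p=viewer.capture('wrist');save(p,'w1.png')
for n,z in(('small_1_mid',.023),('large_1_mid',.029)):
  for q in spotter.silhouettes(n,p): 
    v,u=np.where(q['region']);print(n,q['score'],np.round(q['uv']),at(p,q['uv'],z,s).round(4),u.min(),u.max(),v.min(),v.max())
"
```

```text
t= 1.3167 tcp [0.2873 0.385  0.2416] w 0.709 F [ 0.6 -0.2 -0.2] 
 txyz [ 0.0021  0.7661 -0.3459] axyz [ 0.0003 -0.0001  0.0001]
```

View pics/w1.png

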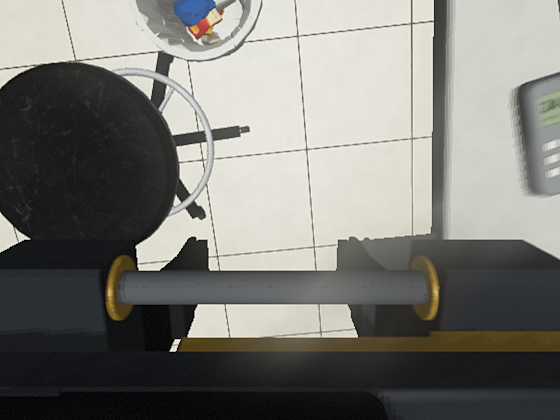

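>>> play_rows([
  {"fingers": 0.0,"tx": 0,"ty": 0.766,"tz": -0.346,"ax": 0,"ay": 0,"az": 0},
  {"fingers": 0.0,"tx": 0,"ty": 0.766,"tz": -0.346,"ax": 0,"ay": 0,"az": 0},
  {"fingers": 0.0,"tx": 0,"ty": 0.766,"tz": -0.346,"ax": 0,"ay": 0,"az": 0},
  {"fingers": 0.0,"tx": 0,"ty": 0.766,"tz": -0.346,"ax": 0,"ay": 0,"az": 0},
  {"fingers": 0.0,"tx": 0,"ty": 0.766,"tz": -0.346,"ax": 0,"ay": 0,"az": 0},
])

```text
time_s: 1.88
tcp_pos: [0.3534, 0.1886, 0.242]
ee_rot: [[0.001, -0.1, -0.995], [0.001, -0.995, 0.1], [-1.0, -0.001, -0.001]]
wrist_force: [1.4, 0.5, -0.2]
gripper_width: 0.502
```

>>> play_rows([
  {"fingers": 0.0,"tx": 0,"ty": 0.524,"tz": -0.118,"ax": 0,"ay": 0,"az": 0},
  {"fingers": 0.0,"tx": 0,"ty": 0.524,"tz": -0.118,"ax": 0,"ay": 0,"az": 0},
  {"fingers": 0.0,"tx": 0,"ty": 0.524,"tz": -0.118,"ax": 0,"ay": 0,"az": 0},
  {"fingers": 0.0,"tx": 0,"ty": 0.524,"tz": -0.118,"ax": 0,"ay": 0,"az": 0},
  {"fingers": 0.0,"tx": 0,"ty": 0.524,"tz": -0.118,"ax": 0,"ay": 0,"az": 0},
])

```text
time_s: 2.3
tcp_pos: [0.3783, -0.0188, 0.2422]
ee_rot: [[0.002, -0.101, -0.995], [0.001, -0.995, 0.101], [-1.0, -0.001, -0.002]]
wrist_force: [0.8, 0.4, 0.7]
gripper_width: 0.499
```

>>> play_rows([
  {"fingers": 0.0,"tx": 0,"ty": 0.253,"tz": -0.057,"ax": 0,"ay": 0,"az": 0},
  {"fingers": 0.0,"tx": 0,"ty": 0.253,"tz": -0.057,"ax": 0,"ay": 0,"az": 0},
  {"fingers": 0.0,"tx": 0,"ty": 0.253,"tz": -0.057,"ax": 0,"ay": 0,"az": 0},
  {"fingers": 0.0,"tx": 0,"ty": 0.253,"tz": -0.057,"ax": 0,"ay": 0,"az": 0},
  {"fingers": 0.0,"tx": 0,"ty": 0.253,"tz": -0.057,"ax": 0,"ay": 0,"az": 0},
])

```text
time_s: 2.72
tcp_pos: [0.4019, -0.2136, 0.2417]
ee_rot: [[0.001, -0.104, -0.995], [-0.001, -0.995, 0.104], [-1.0, 0.001, -0.001]]
wrist_force: [0.8, 0.2, 0.4]
gripper_width: 0.5
```

```bash
python3 -c "
from h import *
go([.4,-.213,.24])
s=r.sense();p=viewer.capture('wrist');save(p,'w2.png')
for n,z in(('small_1_mid',.023),('large_1_mid',.029)):
  for q in spotter.silhouettes(n,p): 
    v,u=np.where(q['region']);print(n,q['score'],np.round(q['uv']),at(p,q['uv'],z,s).round(4),u.min(),u.max(),v.min(),v.max())
"
```

```text
t= 2.7167 tcp [ 0.4019 -0.2136  0.2417] w 0.5 F [0.8 0.2 0.4] 
 txyz [ 0.0023 -0.0005  0.0026] axyz [-0.0004 -0.0003 -0.0002]
small_1_mid 0.83 [398.  66.] [ 0.4965 -0.3422  0.023 ] 381 418 51 80
large_1_mid 0.85 [298. 145.] [ 0.4335 -0.2421  0.029 ] 284 312 130 159
```

View pics/w2.png

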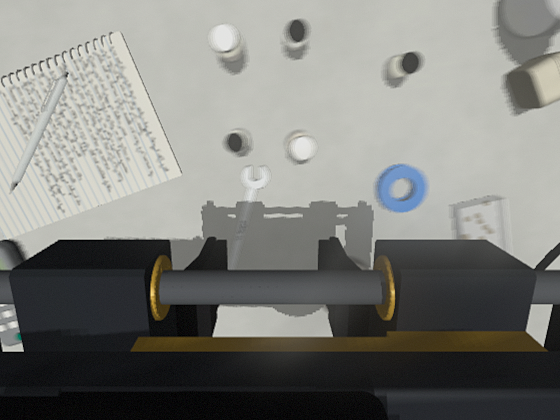

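The wrist view shows small caps at about (297,30), (410,62) and (235,142), with white caps at (224,38) and (301,147). This matches the top view.

```bash
python3 -c "
from h import *
s=r.sense();p=viewer.capture('wrist')
g=cv2.cvtColor(p['image'],cv2.COLOR_RGB2GRAY)
m=(g<75).astype('uint8');m[190:]=0
n,l,st,c=cv2.connectedComponentsWithStats(m)
for i in range(1,n):
  if st[i][4]>80: print('dark',st[i],c[i].round(1),at(p,c[i],.0445,s).round(4))
m=(g>225).astype('uint8');m[190:]=0
n,l,st,c=cv2.connectedComponentsWithStats(m)
for i in range(1,n):
  if st[i][4]>200: print('light',st[i],c[i].round(1),at(p,c[i],.058,s).round(4))
go([.4426,-.1805,.10]);go([.4426,-.1805,.034])
"
```

```text
dark [285  19  20  23 335] [294.3  30.1] [ 0.5323 -0.2454  0.0445]
dark [398  52  21  21 356] [408.   61.9] [ 0.4964 -0.3419  0.0445]
dark [224 133  18  19 264] [232.5 142.2] [ 0.4437 -0.1801  0.0445]
light [209  25  24  25 473] [220.7  37.1] [ 0.531  -0.1834  0.058 ]
light [290 137  21  22 244] [299.2 145.4] [ 0.4358 -0.2402  0.058 ]
t= 2.9167 tcp [ 0.4013 -0.2111  0.2412] w 0.498 F [-0.2 -0.5  0.4] 
 txyz [ 0.1882 -0.0463 -0.0507] axyz [-0.0005  0.0002  0.    ]
t= 2.9167 tcp [ 0.4013 -0.2111  0.2412] w 0.498 F [-0.2 -0.5  0.4] 
 txyz [ 0.2762 -0.0463 -0.0507] axyz [-0.0005  0.0002  0.    ]
```

>>> play_rows([
  {"fingers": 0.0,"tx": 0.1,"ty": -0.046,"tz": -0.051,"ax": 0,"ay": 0,"az": 0},
  {"fingers": 0.0,"tx": 0.188,"ty": -0.046,"tz": -0.051,"ax": 0,"ay": 0,"az": 0},
  {"fingers": 0.0,"tx": 0.188,"ty": -0.046,"tz": -0.051,"ax": 0,"ay": 0,"az": 0},
  {"fingers": 0.0,"tx": 0.188,"ty": -0.046,"tz": -0.051,"ax": 0,"ay": 0,"az": 0},
  {"fingers": 0.0,"tx": 0.188,"ty": -0.046,"tz": -0.051,"ax": 0,"ay": 0,"az": 0},
])

```text
time_s: 3.33
tcp_pos: [0.4398, -0.1779, 0.0958]
ee_rot: [[-0.011, -0.1, -0.995], [0.002, -0.995, 0.1], [-1.0, -0.0, 0.011]]
wrist_force: [-0.4, -0.9, -0.6]
gripper_width: 0.499
```

```bash
python3 -c "
from h import *
s=r.sense();p=viewer.capture('wrist');save(p,'w3.png');go([.443,-.1803,.033])
"
```

```text
t= 3.3833 tcp [ 0.4414 -0.1787  0.0987] w 0.5 F [-0.  -0.3  0.4] 
 txyz [ 0.0876  0.0019 -0.0029] axyz [ 0.0011  0.002  -0.0001]
```

View pics/w3.png

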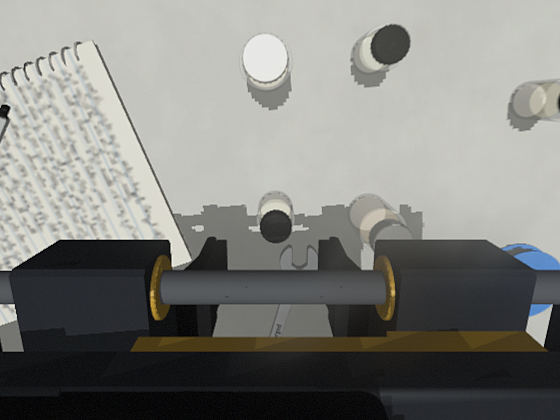

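The black cap is centred between the fingers at (276,225), with the large vial outside the right finger. Going down.

>>> play_rows([
  {"fingers": 0.0,"tx": 0.04,"ty": 0.001,"tz": -0.002,"ax": 0,"ay": 0,"az": 0},
  {"fingers": 0.0,"tx": 0.07,"ty": 0.001,"tz": -0.002,"ax": 0,"ay": 0,"az": 0},
  {"fingers": 0.0,"tx": 0.087,"ty": 0.001,"tz": -0.002,"ax": 0,"ay": 0,"az": 0},
  {"fingers": 0.0,"tx": 0.087,"ty": 0.001,"tz": -0.002,"ax": 0,"ay": 0,"az": 0},
  {"fingers": 0.0,"tx": 0.087,"ty": 0.001,"tz": -0.002,"ax": 0,"ay": 0,"az": 0},
])

```text
time_s: 3.8
tcp_pos: [0.4451, -0.1811, 0.037]
ee_rot: [[0.003, -0.101, -0.995], [-0.001, -0.995, 0.101], [-1.0, 0.0, -0.003]]
wrist_force: [0.3, -0.2, 0.5]
gripper_width: 0.499
```

>>> play_rows([
  {"fingers": 1.0,"tx": 0,"ty": 0,"tz": 0,"ax": 0,"ay": 0,"az": 0},
  {"fingers": 1.0,"tx": 0,"ty": 0,"tz": 0,"ax": 0,"ay": 0,"az": 0},
  {"fingers": 1.0,"tx": 0,"ty": 0,"tz": 0,"ax": 0,"ay": 0,"az": 0},
  {"fingers": 1.0,"tx": 0,"ty": 0,"tz": 0,"ax": 0,"ay": 0,"az": 0},
  {"fingers": 1.0,"tx": 0,"ty": 0,"tz": 0,"ax": 0,"ay": 0,"az": 0},
])

```text
time_s: 4.22
tcp_pos: [0.4443, -0.1813, 0.0362]
ee_rot: [[0.002, -0.102, -0.995], [-0.0, -0.995, 0.102], [-1.0, 0.0, -0.002]]
wrist_force: [-1.1, 1.4, 4.7]
gripper_width: 0.256
```

>>> play_rows([
  {"fingers": 1.0,"tx": 0,"ty": 0,"tz": 0,"ax": 0,"ay": 0,"az": 0},
  {"fingers": 1.0,"tx": 0,"ty": 0,"tz": 0,"ax": 0,"ay": 0,"az": 0},
  {"fingers": 1.0,"tx": -0.04,"ty": 0,"tz": 0,"ax": 0,"ay": 0,"az": 0},
  {"fingers": 1.0,"tx": -0.09,"ty": 0,"tz": 0,"ax": 0,"ay": 0,"az": 0},
  {"fingers": 1.0,"tx": -0.14,"ty": 0,"tz": 0,"ax": 0,"ay": 0,"az": 0},
])

```text
time_s: 4.63
tcp_pos: [0.4427, -0.1812, 0.1408]
ee_rot: [[-0.003, -0.103, -0.995], [0.0, -0.995, 0.103], [-1.0, 0.0, 0.003]]
wrist_force: [1.2, -0.6, -0.3]
gripper_width: 0.258
```

```bash
python3 -c "
from h import *
C=np.array([.675,-.070,0])
go(list((C-.0*Y)[:2])+[.14])
"
```

```text
t= 4.6333 tcp [ 0.4427 -0.1812  0.1408] w 0.258 F [ 1.2 -0.6 -0.3] 
 txyz [ 1.000e-04 -1.793e-01 -2.929e-01] axyz [-0.      0.0011 -0.    ]
```

Gripped (22.4 mm). Carrying it to the tray middle.

>>> play_rows([
  {"fingers": 1.0,"tx": 0,"ty": -0.179,"tz": -0.293,"ax": 0,"ay": 0,"az": 0},
  {"fingers": 1.0,"tx": 0,"ty": -0.179,"tz": -0.293,"ax": 0,"ay": 0,"az": 0},
  {"fingers": 1.0,"tx": 0,"ty": -0.179,"tz": -0.293,"ax": 0,"ay": 0,"az": 0},
  {"fingers": 1.0,"tx": 0,"ty": -0.179,"tz": -0.293,"ax": 0,"ay": 0,"az": 0},
  {"fingers": 1.0,"tx": 0,"ty": -0.179,"tz": -0.293,"ax": 0,"ay": 0,"az": 0},
])

```text
time_s: 5.05
tcp_pos: [0.6329, -0.0905, 0.1403]
ee_rot: [[-0.0, -0.103, -0.995], [0.0, -0.995, 0.103], [-1.0, -0.0, 0.0]]
wrist_force: [0.9, -0.6, 0.3]
gripper_width: 0.254
```

>>> play_rows([
  {"fingers": 1.0,"tx": 0.0,"ty": -0.034,"tz": -0.055,"ax": 0,"ay": 0,"az": 0},
  {"fingers": 1.0,"tx": 0.02,"ty": -0.034,"tz": -0.055,"ax": 0,"ay": 0,"az": 0},
  {"fingers": 1.0,"tx": 0.04,"ty": -0.034,"tz": -0.055,"ax": 0,"ay": 0,"az": 0},
  {"fingers": 1.0,"tx": 0.04,"ty": -0.034,"tz": -0.055,"ax": 0,"ay": 0,"az": 0},
  {"fingers": 1.0,"tx": 0.04,"ty": -0.034,"tz": -0.055,"ax": 0,"ay": 0,"az": 0},
])

```text
time_s: 5.47
tcp_pos: [0.6743, -0.0705, 0.1088]
ee_rot: [[-0.004, -0.102, -0.995], [-0.0, -0.995, 0.102], [-1.0, 0.001, 0.004]]
wrist_force: [-0.0, -0.3, 0.7]
gripper_width: 0.262
```

```bash
python3 -c "
from h import *
s=r.sense();p=viewer.capture('wrist');save(p,'w4.png');go([.675,-.070,.0475]);
t=viewer.capture('top');save(t,'t2.png')
"
```

```text
t= 5.5167 tcp [ 0.675  -0.0707  0.1103] w 0.255 F [ 0.4 -0.3 -0.2] 
 txyz [ 0.0837 -0.001  -0.    ] axyz [ 0.      0.0002 -0.0002]
```

View pics/w4.png

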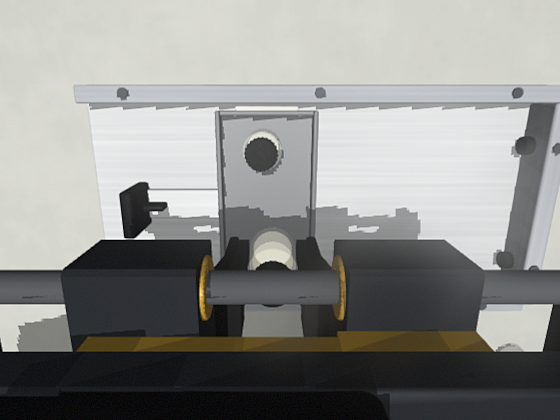

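The held vial's cap is at (272,268), over the middle of the tray (edges at 217 and 315). The tray vial is at (261,152), the push plate at about (135,210) and the buffers at (525,147) and (505,260). Checking these numbers.

```bash
python3 -c "
from h import *
O=np.array([.6733,-.1013,0]);s=r.sense();p=viewer.capture('wrist')
for n,u,v,z in [('s4',261,153,.056),('rimL',217,150,.022),('rimL',219,225,.022),('rimR',317,150,.022),('rimR',314,225,.022),('rimfar',267,112,.022),('railfar_out',320,85,.02),('railfar_in',320,103,.02),('plate_botR',124,236,.006),('plate_topfar',147,183,.040),('plate_topnear',122,192,.04),('plate_topnear',122,237,.04),('buf',522,146,.014),('buf',502,260,.014)]:
  P=at(p,(u,v),z,s);print(n,P.round(4),'slide xy',((P-O)@D).round(4),((P-O)@Y).round(4))
"; python3 -c "
import cv2
a=cv2.imread('pics/w4.png')[90:330,60:380];cv2.imwrite('pics/w4c.png',cv2.resize(a,(800,600),interpolation=3))"
```

```text
s4 [ 0.7216 -0.0696  0.056 ] slide xy -0.0365 0.0448
rimL [ 0.7224 -0.0406  0.022 ] slide xy -0.0654 0.0426
rimL [ 0.6727 -0.0349  0.022 ] slide xy -0.066 -0.0074
rimR [ 0.7159 -0.1037  0.022 ] slide xy -0.002 0.0426
rimR [ 0.6662 -0.0982  0.022 ] slide xy -0.0024 -0.0074
rimfar [ 0.7424 -0.0746  0.022 ] slide xy -0.0336 0.066
railfar_out [ 0.755  -0.1086  0.02  ] slide xy -0.0011 0.082
railfar_in [ 0.7444 -0.1078  0.02  ] slide xy -0.0008 0.0714
plate_botR [0.6665 0.0374 0.006 ] slide xy -0.1373 -0.021
plate_topfar [0.7089 0.001  0.04  ] slide xy -0.1054 0.0249
plate_topnear [0.705 0.017 0.04 ] slide xy -0.121 0.0194
plate_topnear [0.6767 0.023  0.04  ] slide xy -0.124 -0.0093
buf [ 0.7037 -0.2383  0.014 ] slide xy 0.1332 0.0443
buf [ 0.6237 -0.23    0.014 ] slide xy 0.1331 -0.0362
```

View pics/w4c.png

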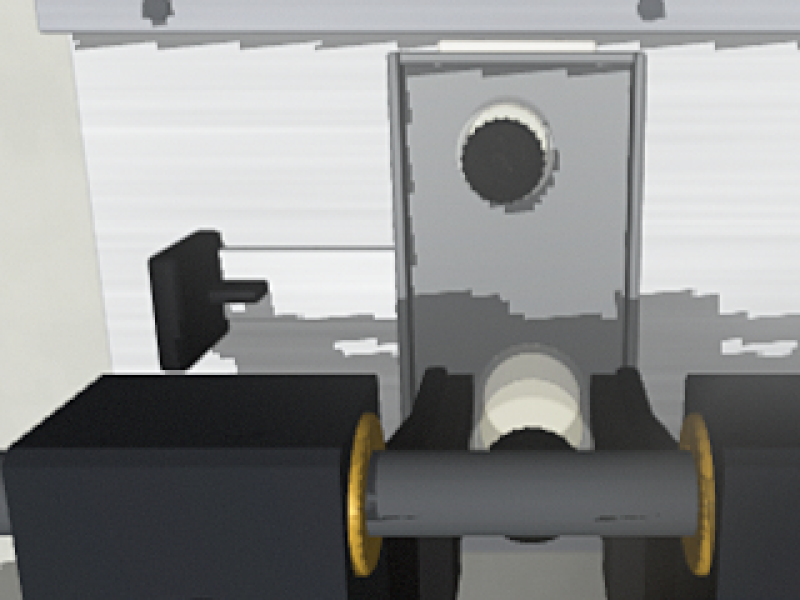

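The centre line sits 4 mm further out than I first estimated. The rails, rim, buffers and plate all agree on this. Placing the vial in the middle of the tray.

>>> play_rows([
  {"fingers": 1.0,"tx": 0.0,"ty": -0.004,"tz": -0.006,"ax": 0,"ay": 0,"az": 0},
  {"fingers": 1.0,"tx": 0.03,"ty": -0.004,"tz": -0.006,"ax": 0,"ay": 0,"az": 0},
  {"fingers": 1.0,"tx": 0.06,"ty": -0.004,"tz": -0.006,"ax": 0,"ay": 0,"az": 0},
  {"fingers": 1.0,"tx": 0.078,"ty": -0.004,"tz": -0.006,"ax": 0,"ay": 0,"az": 0},
  {"fingers": 1.0,"tx": 0.08,"ty": -0.004,"tz": -0.006,"ax": 0,"ay": 0,"az": 0},
])

```text
time_s: 6.03
tcp_pos: [0.6784, -0.0679, 0.0478]
ee_rot: [[-0.005, -0.103, -0.995], [0.0, -0.995, 0.103], [-1.0, 0.0, 0.005]]
wrist_force: [-1.4, 0.5, -0.6]
gripper_width: 0.257
```

>>> play_rows([
  {"fingers": 1.0,"tx": 0.002,"ty": 0,"tz": 0,"ax": 0,"ay": 0,"az": 0},
  {"fingers": 1.0,"tx": 0.002,"ty": 0,"tz": 0,"ax": 0,"ay": 0,"az": 0},
])

```text
time_s: 6.2
tcp_pos: [0.6811, -0.0678, 0.0501]
ee_rot: [[0.002, -0.102, -0.995], [-0.0, -0.995, 0.102], [-1.0, -0.0, -0.002]]
wrist_force: [0.0, 0.4, -0.3]
gripper_width: 0.252
```

>>> play_rows([
  {"fingers": 1.0,"tx": 0.002,"ty": 0,"tz": 0,"ax": 0,"ay": 0,"az": 0},
  {"fingers": 1.0,"tx": 0.003,"ty": 0,"tz": 0,"ax": 0,"ay": 0,"az": 0},
  {"fingers": 1.0,"tx": 0.003,"ty": 0,"tz": 0,"ax": 0,"ay": 0,"az": 0},
])

```text
time_s: 6.45
tcp_pos: [0.6806, -0.0677, 0.0474]
ee_rot: [[0.002, -0.102, -0.995], [0.0, -0.995, 0.102], [-1.0, -0.0, -0.001]]
wrist_force: [0.2, 0.2, -0.0]
gripper_width: 0.256
```

>>> play_rows([
  {"fingers": 0.4,"tx": 0.001,"ty": 0,"tz": 0,"ax": 0,"ay": 0,"az": 0},
  {"fingers": 0.3,"tx": 0.001,"ty": 0,"tz": 0,"ax": 0,"ay": 0,"az": 0},
  {"fingers": 0.15,"tx": 0.001,"ty": 0,"tz": 0,"ax": 0,"ay": 0,"az": 0},
  {"fingers": 0.0,"tx": 0.001,"ty": 0,"tz": 0,"ax": 0,"ay": 0,"az": 0},
  {"fingers": 0.0,"tx": 0.001,"ty": 0,"tz": 0,"ax": 0,"ay": 0,"az": 0},
])

```text
time_s: 6.87
tcp_pos: [0.6801, -0.0678, 0.0458]
ee_rot: [[-0.0, -0.102, -0.995], [-0.0, -0.995, 0.102], [-1.0, 0.0, 0.0]]
wrist_force: [0.1, -0.2, 0.5]
gripper_width: 0.462
```

>>> play_rows([
  {"fingers": 0.0,"tx": -0.01,"ty": 0,"tz": 0,"ax": 0,"ay": 0,"az": 0},
  {"fingers": 0.0,"tx": -0.03,"ty": 0,"tz": 0,"ax": 0,"ay": 0,"az": 0},
  {"fingers": 0.0,"tx": -0.06,"ty": 0,"tz": 0,"ax": 0,"ay": 0,"az": 0},
  {"fingers": 0.0,"tx": -0.1,"ty": 0,"tz": 0,"ax": 0,"ay": 0,"az": 0},
  {"fingers": 0.0,"tx": -0.13,"ty": 0,"tz": 0,"ax": 0,"ay": 0,"az": 0},
])

```text
time_s: 7.28
tcp_pos: [0.6807, -0.0679, 0.146]
ee_rot: [[0.002, -0.102, -0.995], [-0.001, -0.995, 0.102], [-1.0, 0.0, -0.002]]
wrist_force: [0.9, -0.1, 1.3]
gripper_width: 0.5
```

```bash
python3 -c "
from h import *
go([.5318,-.2455,.12])
p=viewer.capture('top');im=cv2.cvtColor(p['image'],cv2.COLOR_RGB2BGR)[80:340,150:500];cv2.imwrite('pics/t3.png',cv2.resize(im,(798,593),interpolation=3))
"
```

```text
t= 7.2833 tcp [ 0.6807 -0.0679  0.146 ] w 0.5 F [ 0.9 -0.1  1.3] 
 txyz [0.0343 0.2558 0.1734] axyz [ 0.0002 -0.0006 -0.0001]
```

>>> play_rows([
  {"fingers": 0.0,"tx": 0,"ty": 0.256,"tz": 0.173,"ax": 0,"ay": 0,"az": 0},
  {"fingers": 0.0,"tx": 0,"ty": 0.256,"tz": 0.173,"ax": 0,"ay": 0,"az": 0},
  {"fingers": 0.0,"tx": 0,"ty": 0.256,"tz": 0.173,"ax": 0,"ay": 0,"az": 0},
  {"fingers": 0.0,"tx": 0,"ty": 0.256,"tz": 0.173,"ax": 0,"ay": 0,"az": 0},
  {"fingers": 0.0,"tx": 0,"ty": 0.256,"tz": 0.173,"ax": 0,"ay": 0,"az": 0},
])

```text
time_s: 7.75
tcp_pos: [0.5451, -0.2286, 0.1439]
ee_rot: [[0.001, -0.102, -0.995], [-0.0, -0.995, 0.102], [-1.0, 0.0, -0.001]]
wrist_force: [0.6, -1.1, -0.3]
gripper_width: 0.5
```

>>> play_rows([
  {"fingers": 0.0,"tx": 0.0,"ty": 0.026,"tz": 0.018,"ax": 0,"ay": 0,"az": 0},
  {"fingers": 0.0,"tx": 0.034,"ty": 0.026,"tz": 0.018,"ax": 0,"ay": 0,"az": 0},
  {"fingers": 0.0,"tx": 0.06,"ty": 0.026,"tz": 0.018,"ax": 0,"ay": 0,"az": 0},
  {"fingers": 0.0,"tx": 0.06,"ty": 0.026,"tz": 0.018,"ax": 0,"ay": 0,"az": 0},
  {"fingers": 0.0,"tx": 0.06,"ty": 0.026,"tz": 0.018,"ax": 0,"ay": 0,"az": 0},
])

```text
time_s: 8.17
tcp_pos: [0.5306, -0.2457, 0.098]
ee_rot: [[-0.002, -0.102, -0.995], [-0.0, -0.995, 0.102], [-1.0, 0.0, 0.002]]
wrist_force: [0.5, -0.7, 0.5]
gripper_width: 0.503
```

```bash
python3 -c "
from h import *
go([.532,-.2455,.035])
p=viewer.capture('wrist');t=viewer.capture('top')
im=np.hstack([p['image'][80:340,130:430],t['image'][120:220,180:340].repeat(2,0).repeat(2,1)[:, :].copy() if 0 else cv2.resize(t['image'][110:240,180:360],(360,260),interpolation=3)])
cv2.imwrite('pics/w5.png',np.ascontiguousarray(im[:,:,::-1]))
"
```

```text
t= 8.1667 tcp [ 0.5306 -0.2457  0.098 ] w 0.503 F [ 0.5 -0.7  0.5] 
 txyz [ 0.0841 -0.0004 -0.002 ] axyz [ 0.      0.0006 -0.0001]
```

View pics/w5.png

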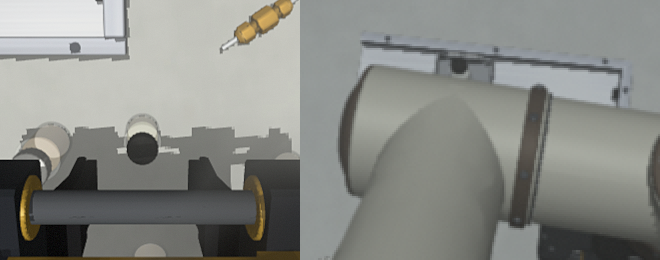

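The cap is centred between the fingers at crop (143,148), with the large vial outside the left finger.

>>> play_rows([
  {"fingers": 0.0,"tx": 0.04,"ty": 0,"tz": -0.002,"ax": 0,"ay": 0,"az": 0},
  {"fingers": 0.0,"tx": 0.07,"ty": 0,"tz": -0.002,"ax": 0,"ay": 0,"az": 0},
  {"fingers": 0.0,"tx": 0.085,"ty": 0,"tz": -0.002,"ax": 0,"ay": 0,"az": 0},
  {"fingers": 0.0,"tx": 0.085,"ty": 0,"tz": -0.002,"ax": 0,"ay": 0,"az": 0},
  {"fingers": 0.0,"tx": 0.085,"ty": 0,"tz": -0.002,"ax": 0,"ay": 0,"az": 0},
])

```text
time_s: 8.68
tcp_pos: [0.5333, -0.2457, 0.0352]
ee_rot: [[0.001, -0.101, -0.995], [-0.001, -0.995, 0.101], [-1.0, 0.001, -0.001]]
wrist_force: [0.1, 0.0, 1.0]
gripper_width: 0.502
```

>>> play_rows([
  {"fingers": 1.0,"tx": 0,"ty": 0,"tz": 0,"ax": 0,"ay": 0,"az": 0},
  {"fingers": 1.0,"tx": 0,"ty": 0,"tz": 0,"ax": 0,"ay": 0,"az": 0},
  {"fingers": 1.0,"tx": 0,"ty": 0,"tz": 0,"ax": 0,"ay": 0,"az": 0},
  {"fingers": 1.0,"tx": 0,"ty": 0,"tz": 0,"ax": 0,"ay": 0,"az": 0},
  {"fingers": 1.0,"tx": 0,"ty": 0,"tz": 0,"ax": 0,"ay": 0,"az": 0},
])

```text
time_s: 9.1
tcp_pos: [0.533, -0.2458, 0.0355]
ee_rot: [[0.002, -0.102, -0.995], [-0.0, -0.995, 0.102], [-1.0, 0.0, -0.002]]
wrist_force: [0.2, 0.4, 3.0]
gripper_width: 0.255
```

>>> play_rows([
  {"fingers": 1.0,"tx": 0,"ty": 0,"tz": 0,"ax": 0,"ay": 0,"az": 0},
  {"fingers": 1.0,"tx": 0,"ty": 0,"tz": 0,"ax": 0,"ay": 0,"az": 0},
  {"fingers": 1.0,"tx": -0.04,"ty": 0,"tz": 0,"ax": 0,"ay": 0,"az": 0},
  {"fingers": 1.0,"tx": -0.09,"ty": 0,"tz": 0,"ax": 0,"ay": 0,"az": 0},
  {"fingers": 1.0,"tx": -0.14,"ty": 0,"tz": 0,"ax": 0,"ay": 0,"az": 0},
])

```text
time_s: 9.52
tcp_pos: [0.5314, -0.2455, 0.1394]
ee_rot: [[-0.004, -0.103, -0.995], [0.001, -0.995, 0.103], [-1.0, -0.0, 0.004]]
wrist_force: [1.5, 0.0, 0.5]
gripper_width: 0.254
```

```bash
python3 -c "
from h import *
C=np.array([.6808,-.0679,0])-.040*Y
print(C);go(list(C[:2])+[.14])
"
```

```text
[ 0.64101069 -0.06379987  0.        ]
t= 9.5167 tcp [ 0.5314 -0.2455  0.1394] w 0.254 F [1.5 0.  0.5] 
 txyz [-0.0011 -0.2559 -0.1205] axyz [-0.      0.0012  0.0001]
```

>>> play_rows([
  {"fingers": 1.0,"tx": 0,"ty": -0.256,"tz": -0.12,"ax": 0,"ay": 0,"az": 0},
  {"fingers": 1.0,"tx": 0,"ty": -0.256,"tz": -0.12,"ax": 0,"ay": 0,"az": 0},
  {"fingers": 1.0,"tx": 0,"ty": -0.256,"tz": -0.12,"ax": 0,"ay": 0,"az": 0},
  {"fingers": 1.0,"tx": 0,"ty": -0.256,"tz": -0.12,"ax": 0,"ay": 0,"az": 0},
  {"fingers": 1.0,"tx": 0,"ty": -0.256,"tz": -0.12,"ax": 0,"ay": 0,"az": 0},
])

```text
time_s: 9.93
tcp_pos: [0.6401, -0.0654, 0.1393]
ee_rot: [[-0.001, -0.103, -0.995], [0.0, -0.995, 0.103], [-1.0, -0.0, 0.001]]
wrist_force: [1.5, -0.6, -0.1]
gripper_width: 0.253
```

>>> play_rows([
  {"fingers": 1.0,"tx": 0.0,"ty": -0.005,"tz": -0.002,"ax": 0,"ay": 0,"az": 0},
  {"fingers": 1.0,"tx": 0.02,"ty": -0.005,"tz": -0.002,"ax": 0,"ay": 0,"az": 0},
  {"fingers": 1.0,"tx": 0.04,"ty": -0.005,"tz": -0.002,"ax": 0,"ay": 0,"az": 0},
  {"fingers": 1.0,"tx": 0.04,"ty": -0.005,"tz": -0.002,"ax": 0,"ay": 0,"az": 0},
  {"fingers": 1.0,"tx": 0.04,"ty": -0.005,"tz": -0.002,"ax": 0,"ay": 0,"az": 0},
])

```text
time_s: 10.35
tcp_pos: [0.6408, -0.0637, 0.1084]
ee_rot: [[-0.003, -0.102, -0.995], [-0.0, -0.995, 0.102], [-1.0, 0.001, 0.003]]
wrist_force: [0.5, 0.2, -0.3]
gripper_width: 0.252
```

```bash
python3 -c "
from h import *
go([.641,-.0638,.0468])
p=viewer.capture('wrist');im=p['image'][60:360,80:480]
cv2.imwrite('pics/w6.png',np.ascontiguousarray(cv2.resize(im,(800,600))[:,:,::-1]))
"
```

```text
t= 10.35 tcp [ 0.6408 -0.0637  0.1084] w 0.252 F [ 0.5  0.2 -0.3] 
 txyz [ 0.0821 -0.     -0.0005] axyz [ 0.      0.0009 -0.0002]
```

View pics/w6.png

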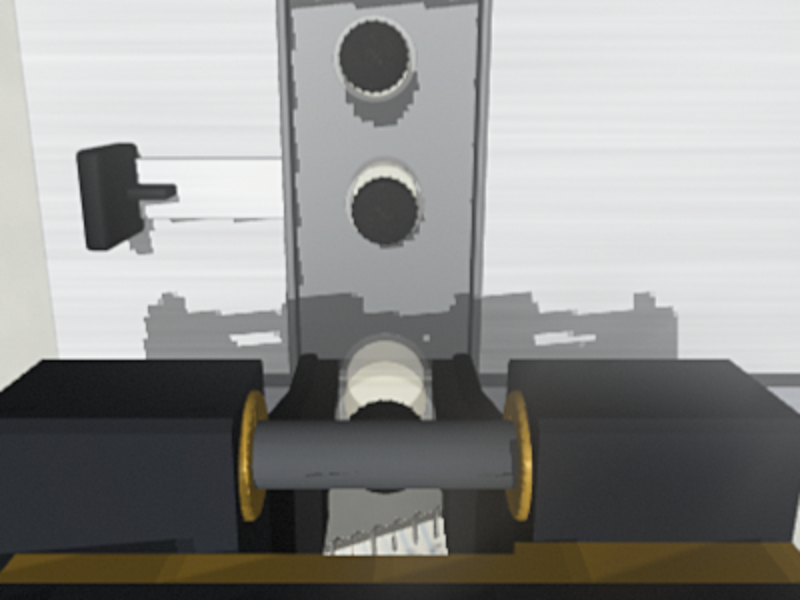

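Both tray vials stand upright, with caps at crop (375,55) and (385,210). The held vial is over the near end of the tray. Placing it.

>>> play_rows([
  {"fingers": 1.0,"tx": 0.03,"ty": 0,"tz": 0,"ax": 0,"ay": 0,"az": 0},
  {"fingers": 1.0,"tx": 0.06,"ty": 0,"tz": 0,"ax": 0,"ay": 0,"az": 0},
  {"fingers": 1.0,"tx": 0.078,"ty": 0,"tz": 0,"ax": 0,"ay": 0,"az": 0},
  {"fingers": 1.0,"tx": 0.082,"ty": 0,"tz": 0,"ax": 0,"ay": 0,"az": 0},
  {"fingers": 1.0,"tx": 0.082,"ty": 0,"tz": 0,"ax": 0,"ay": 0,"az": 0},
])

```text
time_s: 10.82
tcp_pos: [0.6417, -0.0639, 0.0482]
ee_rot: [[-0.0, -0.103, -0.995], [-0.0, -0.995, 0.103], [-1.0, 0.0, 0.0]]
wrist_force: [0.9, -1.2, 0.1]
gripper_width: 0.254
```

>>> play_rows([
  {"fingers": 1.0,"tx": 0.001,"ty": 0,"tz": 0,"ax": 0,"ay": 0,"az": 0},
  {"fingers": 1.0,"tx": 0.001,"ty": 0,"tz": 0,"ax": 0,"ay": 0,"az": 0},
  {"fingers": 1.0,"tx": 0.001,"ty": 0,"tz": 0,"ax": 0,"ay": 0,"az": 0},
])

```text
time_s: 11.07
tcp_pos: [0.6426, -0.0635, 0.0487]
ee_rot: [[0.003, -0.102, -0.995], [0.0, -0.995, 0.102], [-1.0, -0.0, -0.003]]
wrist_force: [-0.0, -0.3, -0.1]
gripper_width: 0.253
```

>>> play_rows([
  {"fingers": 1.0,"tx": 0.002,"ty": 0,"tz": 0,"ax": 0,"ay": 0,"az": 0},
  {"fingers": 1.0,"tx": 0.002,"ty": 0,"tz": 0,"ax": 0,"ay": 0,"az": 0},
  {"fingers": 1.0,"tx": 0.002,"ty": 0,"tz": 0,"ax": 0,"ay": 0,"az": 0},
])

```text
time_s: 11.32
tcp_pos: [0.6422, -0.0634, 0.0465]
ee_rot: [[0.001, -0.102, -0.995], [-0.0, -0.995, 0.102], [-1.0, -0.0, -0.001]]
wrist_force: [0.8, 0.2, 1.0]
gripper_width: 0.256
```

>>> play_rows([
  {"fingers": 0.4,"tx": 0,"ty": 0,"tz": 0,"ax": 0,"ay": 0,"az": 0},
  {"fingers": 0.3,"tx": 0,"ty": 0,"tz": 0,"ax": 0,"ay": 0,"az": 0},
  {"fingers": 0.15,"tx": 0,"ty": 0,"tz": 0,"ax": 0,"ay": 0,"az": 0},
  {"fingers": 0.0,"tx": 0,"ty": 0,"tz": 0,"ax": 0,"ay": 0,"az": 0},
  {"fingers": 0.0,"tx": 0,"ty": 0,"tz": 0,"ax": 0,"ay": 0,"az": 0},
])

```text
time_s: 11.73
tcp_pos: [0.6415, -0.0636, 0.0456]
ee_rot: [[-0.001, -0.102, -0.995], [-0.0, -0.995, 0.102], [-1.0, 0.0, 0.001]]
wrist_force: [0.7, -0.3, 0.3]
gripper_width: 0.464
```

>>> play_rows([
  {"fingers": 0.0,"tx": -0.01,"ty": 0,"tz": 0,"ax": 0,"ay": 0,"az": 0},
  {"fingers": 0.0,"tx": -0.03,"ty": 0,"tz": 0,"ax": 0,"ay": 0,"az": 0},
  {"fingers": 0.0,"tx": -0.06,"ty": 0,"tz": 0,"ax": 0,"ay": 0,"az": 0},
  {"fingers": 0.0,"tx": -0.1,"ty": 0,"tz": 0,"ax": 0,"ay": 0,"az": 0},
  {"fingers": 0.0,"tx": -0.13,"ty": 0,"tz": 0,"ax": 0,"ay": 0,"az": 0},
])

```text
time_s: 12.15
tcp_pos: [0.6422, -0.0637, 0.1459]
ee_rot: [[0.002, -0.102, -0.995], [-0.0, -0.995, 0.102], [-1.0, 0.0, -0.002]]
wrist_force: [0.6, -0.2, 0.2]
gripper_width: 0.494
```

```bash
python3 -c "
from h import *
O=np.array([.6773,-.1017,0])
T=O-.165*D-.08*Y   # look position: behind plate, plate visible in wrist view
print(T);go(list(T[:2])+[.13])
"
```

```text
[0.61463444 0.07063116 0.        ]
t= 12.15 tcp [ 0.6422 -0.0637  0.1459] w 0.494 F [ 0.6 -0.2  0.2] 
 txyz [ 0.0211 -0.1744  0.0549] axyz [ 0.0001 -0.0006 -0.0001]
```

>>> play_rows([
  {"fingers": 1.0,"tx": 0,"ty": -0.174,"tz": 0.055,"ax": 0,"ay": 0,"az": 0},
  {"fingers": 1.0,"tx": 0,"ty": -0.174,"tz": 0.055,"ax": 0,"ay": 0,"az": 0},
  {"fingers": 1.0,"tx": 0,"ty": -0.174,"tz": 0.055,"ax": 0,"ay": 0,"az": 0},
  {"fingers": 1.0,"tx": 0,"ty": -0.174,"tz": 0.055,"ax": 0,"ay": 0,"az": 0},
  {"fingers": 1.0,"tx": 0,"ty": -0.174,"tz": 0.055,"ax": 0,"ay": 0,"az": 0},
])

```text
time_s: 12.57
tcp_pos: [0.6136, 0.0736, 0.1442]
ee_rot: [[0.001, -0.098, -0.995], [0.001, -0.995, 0.098], [-1.0, -0.001, -0.001]]
wrist_force: [-0.2, 0.3, -0.2]
gripper_width: 0.21
```

>>> play_rows([
  {"fingers": 1.0,"tx": 0,"ty": 0,"tz": 0,"ax": 0,"ay": 0,"az": 0},
  {"fingers": 1.0,"tx": 0,"ty": 0,"tz": 0,"ax": 0,"ay": 0,"az": 0},
])

```text
time_s: 12.73
tcp_pos: [0.6141, 0.0698, 0.1435]
ee_rot: [[0.0, -0.103, -0.995], [-0.0, -0.995, 0.103], [-1.0, 0.0, -0.0]]
wrist_force: [0.4, 0.5, -0.3]
gripper_width: 0.056
```

```bash
python3 -c "
from h import *
s=r.sense();p=viewer.capture('wrist');im=p['image'][0:300,200:560]
cv2.imwrite('pics/w7.png',np.ascontiguousarray(cv2.resize(im,(720,600),interpolation=3)[:,:,::-1]))
O=np.array([.6773,-.1017,0])
for q in spotter.silhouettes('push_plate',p):
    v,u=np.where(q['region']);print(q['score'],np.round(q['uv']),u.min(),u.max(),v.min(),v.max())
T=O-.160*D;print(T);go(list(T[:2])+[.12])
"
```

```text
0.87 [431.  90.] 328 518 0 182
0.41 [468.  93.] 436 502 73 110
[0.69370054 0.05745723 0.        ]
t= 12.8333 tcp [0.6142 0.0692 0.1433] w 0.027 F [ 0.5  0.6 -0.2] 
 txyz [ 0.031   0.0045 -0.1071] axyz [-0.0005  0.0001 -0.0001]
```

View pics/w7.png

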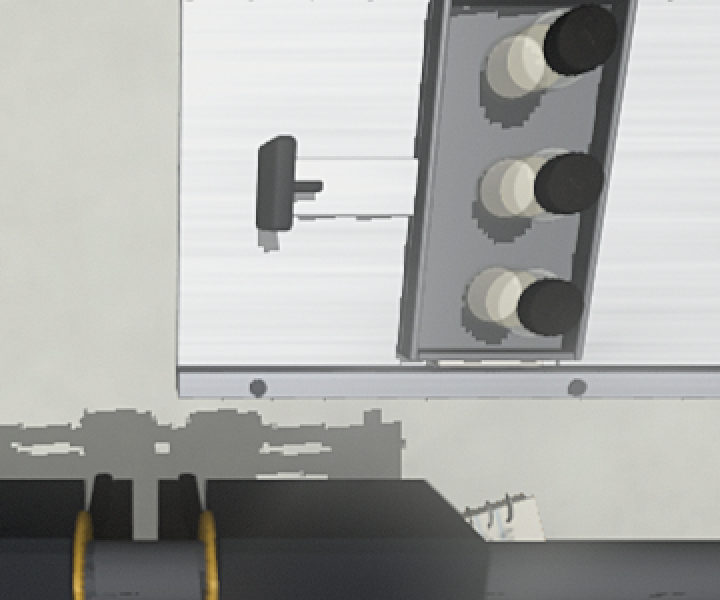

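All three vials stand upright on the tray. The plate shows at crop (258–297, 135–231), and the tray's lean in the picture matches perspective. Checking the plate's lateral centre, then moving behind it.

```bash
python3 -c "
from h import *
O=np.array([.6773,-.1017,0]);s=r.sense();p=viewer.capture('wrist')
for n,u,v,z in [('frontTopFar',297,137,.04),('frontTopNear',293,230,.04),('stub',310,186,.035),('rearbotfar',258,150,.006),('rearbotnear',257,228,.006),('barfar',350,159,.012),('barnear',350,216,.012),('railNearOut',220,397,.02),('baseEnd',180,200,.006)]:
  P=at(p,(200+u/2,v/2),z,s);print(n,((P-O)@D).round(4),((P-O)@Y).round(4))
"
```

```text
frontTopFar -0.1146 0.0132
frontTopNear -0.1144 -0.0156
stub -0.1085 -0.0016
rearbotfar -0.1218 0.012
rearbotnear -0.1211 -0.0155
barfar -0.0898 0.0085
barnear -0.0884 -0.0112
railNearOut -0.1348 -0.077
baseEnd -0.15 -0.0054
```

>>> play_rows([
  {"fingers": 1.0,"tx": 0,"ty": 0.004,"tz": -0.107,"ax": 0,"ay": 0,"az": 0},
  {"fingers": 1.0,"tx": 0.03,"ty": 0.004,"tz": -0.107,"ax": 0,"ay": 0,"az": 0},
  {"fingers": 1.0,"tx": 0.03,"ty": 0.004,"tz": -0.107,"ax": 0,"ay": 0,"az": 0},
  {"fingers": 1.0,"tx": 0.03,"ty": 0.004,"tz": -0.107,"ax": 0,"ay": 0,"az": 0},
  {"fingers": 1.0,"tx": 0.03,"ty": 0.004,"tz": -0.107,"ax": 0,"ay": 0,"az": 0},
])

```text
time_s: 13.3
tcp_pos: [0.6933, 0.0581, 0.1199]
ee_rot: [[-0.002, -0.104, -0.995], [-0.001, -0.995, 0.104], [-1.0, 0.001, 0.002]]
wrist_force: [-1.0, -0.7, 0.4]
gripper_width: 0.004
```

>>> play_rows([
  {"fingers": 1.0,"tx": 0.05,"ty": 0,"tz": 0.001,"ax": 0,"ay": 0,"az": 0},
  {"fingers": 1.0,"tx": 0.095,"ty": 0,"tz": 0.001,"ax": 0,"ay": 0,"az": 0},
  {"fingers": 1.0,"tx": 0.114,"ty": 0,"tz": 0.001,"ax": 0,"ay": 0,"az": 0},
  {"fingers": 1.0,"tx": 0.117,"ty": 0,"tz": 0.001,"ax": 0,"ay": 0,"az": 0},
  {"fingers": 1.0,"tx": 0.117,"ty": 0,"tz": 0.001,"ax": 0,"ay": 0,"az": 0},
])

```text
time_s: 13.72
tcp_pos: [0.6924, 0.0593, 0.0341]
ee_rot: [[0.001, -0.102, -0.995], [-0.0, -0.995, 0.102], [-1.0, 0.0, -0.001]]
wrist_force: [0.3, 0.5, 0.6]
gripper_width: 0.002
```

```bash
python3 -c "
from h import *
O=np.array([.6773,-.1017,0]);T=O-.137*D-.001*Y
go(list(T[:2])+[.031]); T=O-.004*D-.001*Y;go(list(T[:2])+[.031])
"
```

```text
t= 13.7167 tcp [0.6924 0.0593 0.0341] w 0.002 F [0.3 0.5 0.6] 
 txyz [ 0.0041  0.0329 -0.0006] axyz [ 0.0002 -0.0002 -0.0001]
t= 13.7167 tcp [0.6924 0.0593 0.0341] w 0.002 F [0.3 0.5 0.6] 
 txyz [ 0.0042  0.2103 -0.0005] axyz [ 0.0002 -0.0002 -0.0001]
```

>>> play_rows([
  {"fingers": 1.0,"tx": 0.003,"ty": 0.012,"tz": -0.001,"ax": 0,"ay": 0,"az": 0},
  {"fingers": 1.0,"tx": 0.003,"ty": 0.02,"tz": -0.001,"ax": 0,"ay": 0,"az": 0},
  {"fingers": 1.0,"tx": 0.003,"ty": 0.026,"tz": -0.001,"ax": 0,"ay": 0,"az": 0},
  {"fingers": 1.0,"tx": 0.003,"ty": 0.03,"tz": -0.001,"ax": 0,"ay": 0,"az": 0},
  {"fingers": 1.0,"tx": 0.003,"ty": 0.034,"tz": -0.001,"ax": 0,"ay": 0,"az": 0},
])

```text
time_s: 14.13
tcp_pos: [0.6912, 0.0333, 0.0318]
ee_rot: [[0.002, -0.103, -0.995], [0.0, -0.995, 0.103], [-1.0, -0.001, -0.001]]
wrist_force: [-0.1, -0.2, -0.3]
gripper_width: 0.004
```

>>> play_rows([
  {"fingers": 1.0,"tx": 0,"ty": 0.004,"tz": 0,"ax": 0,"ay": 0,"az": 0},
  {"fingers": 1.0,"tx": 0,"ty": 0.008,"tz": 0,"ax": 0,"ay": 0,"az": 0},
  {"fingers": 1.0,"tx": 0,"ty": 0.012,"tz": 0,"ax": 0,"ay": 0,"az": 0},
  {"fingers": 1.0,"tx": 0,"ty": 0.016,"tz": 0,"ax": 0,"ay": 0,"az": 0},
  {"fingers": 1.0,"tx": 0,"ty": 0.02,"tz": 0,"ax": 0,"ay": 0,"az": 0},
])

```text
time_s: 14.55
tcp_pos: [0.6902, 0.0198, 0.0315]
ee_rot: [[0.002, -0.102, -0.995], [0.001, -0.995, 0.102], [-1.0, -0.001, -0.002]]
wrist_force: [0.4, 4.7, 3.4]
gripper_width: 0.004
```

>>> play_rows([
  {"fingers": 1.0,"tx": 0,"ty": 0.005,"tz": 0.001,"ax": 0,"ay": 0,"az": 0},
  {"fingers": 1.0,"tx": 0,"ty": 0.011,"tz": 0.001,"ax": 0,"ay": 0,"az": 0},
  {"fingers": 1.0,"tx": 0,"ty": 0.017,"tz": 0.001,"ax": 0,"ay": 0,"az": 0},
  {"fingers": 1.0,"tx": 0,"ty": 0.023,"tz": 0.001,"ax": 0,"ay": 0,"az": 0},
  {"fingers": 1.0,"tx": 0,"ty": 0.029,"tz": 0.001,"ax": 0,"ay": 0,"az": 0},
])

```text
time_s: 14.97
tcp_pos: [0.6872, -0.0019, 0.0315]
ee_rot: [[0.002, -0.101, -0.995], [0.001, -0.995, 0.101], [-1.0, -0.001, -0.002]]
wrist_force: [1.5, 5.8, 2.2]
gripper_width: 0.004
```

>>> play_rows([
  {"fingers": 1.0,"tx": 0,"ty": 0.006,"tz": 0,"ax": 0,"ay": 0,"az": 0},
  {"fingers": 1.0,"tx": 0,"ty": 0.012,"tz": 0,"ax": 0,"ay": 0,"az": 0},
  {"fingers": 1.0,"tx": 0,"ty": 0.018,"tz": 0,"ax": 0,"ay": 0,"az": 0},
  {"fingers": 1.0,"tx": 0,"ty": 0.024,"tz": 0,"ax": 0,"ay": 0,"az": 0},
  {"fingers": 1.0,"tx": 0,"ty": 0.03,"tz": 0,"ax": 0,"ay": 0,"az": 0},
])

```text
time_s: 15.38
tcp_pos: [0.6849, -0.0243, 0.0315]
ee_rot: [[0.002, -0.102, -0.995], [0.001, -0.995, 0.102], [-1.0, -0.001, -0.002]]
wrist_force: [0.0, 5.4, 1.9]
gripper_width: 0.006
```

```bash
python3 -c "
from h import *
O=np.array([.6773,-.1017,0]);s=r.sense();P=s['tcp_pos']-O;print(P@D,P@Y)
T=O-.004*D-.001*Y;go(list(T[:2])+[.031])
p=viewer.capture('wrist');cv2.imwrite('pics/w8.png',np.ascontiguousarray(p['image'][:330,:,::-1]))
"
```

```text
-0.07777624076523053 -0.00039776051584796454
t= 15.3833 tcp [ 0.6849 -0.0243  0.0315] w 0.006 F [0.  5.4 1.9] 
 txyz [0.0005 0.0984 0.0009] axyz [ 0.0003 -0.0006  0.0003]
```

View pics/w8.png

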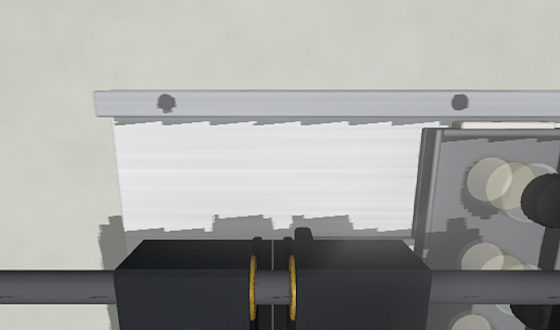

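The carriage is sliding at about 5 N, with the vials upright at the right of the picture. Continuing.

>>> play_rows([
  {"fingers": 1.0,"tx": 0,"ty": 0.005,"tz": 0,"ax": 0,"ay": 0,"az": 0},
  {"fingers": 1.0,"tx": 0,"ty": 0.011,"tz": 0,"ax": 0,"ay": 0,"az": 0},
  {"fingers": 1.0,"tx": 0,"ty": 0.017,"tz": 0,"ax": 0,"ay": 0,"az": 0},
  {"fingers": 1.0,"tx": 0,"ty": 0.023,"tz": 0,"ax": 0,"ay": 0,"az": 0},
  {"fingers": 1.0,"tx": 0,"ty": 0.029,"tz": 0,"ax": 0,"ay": 0,"az": 0},
])

```text
time_s: 15.85
tcp_pos: [0.6826, -0.0459, 0.0314]
ee_rot: [[0.002, -0.102, -0.995], [0.001, -0.995, 0.102], [-1.0, -0.001, -0.002]]
wrist_force: [1.3, 5.7, 2.3]
gripper_width: 0.008
```

>>> play_rows([
  {"fingers": 1.0,"tx": 0,"ty": 0.006,"tz": 0,"ax": 0,"ay": 0,"az": 0},
  {"fingers": 1.0,"tx": 0,"ty": 0.012,"tz": 0,"ax": 0,"ay": 0,"az": 0},
  {"fingers": 1.0,"tx": 0,"ty": 0.018,"tz": 0,"ax": 0,"ay": 0,"az": 0},
  {"fingers": 1.0,"tx": 0,"ty": 0.024,"tz": 0,"ax": 0,"ay": 0,"az": 0},
  {"fingers": 1.0,"tx": 0,"ty": 0.03,"tz": 0,"ax": 0,"ay": 0,"az": 0},
])

```text
time_s: 16.27
tcp_pos: [0.6802, -0.0683, 0.0314]
ee_rot: [[0.002, -0.102, -0.995], [0.001, -0.995, 0.102], [-1.0, -0.001, -0.002]]
wrist_force: [0.5, 6.3, 4.1]
gripper_width: 0.006
```

>>> play_rows([
  {"fingers": 1.0,"tx": 0,"ty": 0.005,"tz": 0,"ax": 0,"ay": 0,"az": 0},
  {"fingers": 1.0,"tx": 0,"ty": 0.009,"tz": 0,"ax": 0,"ay": 0,"az": 0},
  {"fingers": 1.0,"tx": 0,"ty": 0.013,"tz": 0,"ax": 0,"ay": 0,"az": 0},
  {"fingers": 1.0,"tx": 0,"ty": 0.017,"tz": 0,"ax": 0,"ay": 0,"az": 0},
  {"fingers": 1.0,"tx": 0,"ty": 0.02,"tz": 0,"ax": 0,"ay": 0,"az": 0},
])

```text
time_s: 16.68
tcp_pos: [0.6786, -0.0832, 0.0314]
ee_rot: [[0.001, -0.102, -0.995], [0.0, -0.995, 0.102], [-1.0, -0.001, -0.001]]
wrist_force: [0.4, 5.3, 3.2]
gripper_width: 0.002
```

```bash
python3 -c "
from h import *
O=np.array([.6773,-.1017,0]);s=r.sense();P=s['tcp_pos']-O;print(P@D,P@Y)
T=O-.004*D-.001*Y;go(list(T[:2])+[.031])
"
```

```text
-0.018516936002318258 -0.0005889153566444356
t= 16.6833 tcp [ 0.6786 -0.0832  0.0314] w 0.002 F [0.4 5.3 3.2] 
 txyz [0.0005 0.0194 0.0006] axyz [ 0.0002 -0.0004  0.0002]
```

Now slowly until the force rises.

>>> play_rows([
  {"fingers": 1.0,"tx": 0,"ty": 0.003,"tz": 0,"ax": 0,"ay": 0,"az": 0},
  {"fingers": 1.0,"tx": 0,"ty": 0.006,"tz": 0,"ax": 0,"ay": 0,"az": 0},
  {"fingers": 1.0,"tx": 0,"ty": 0.009,"tz": 0,"ax": 0,"ay": 0,"az": 0},
  {"fingers": 1.0,"tx": 0,"ty": 0.0115,"tz": 0,"ax": 0,"ay": 0,"az": 0},
  {"fingers": 1.0,"tx": 0,"ty": 0.0135,"tz": 0,"ax": 0,"ay": 0,"az": 0},
])

```text
time_s: 17.1
tcp_pos: [0.6776, -0.0932, 0.0314]
ee_rot: [[0.001, -0.102, -0.995], [0.0, -0.995, 0.102], [-1.0, -0.001, -0.001]]
wrist_force: [1.1, 6.1, 3.0]
gripper_width: 0.005
```

>>> play_rows([
  {"fingers": 1.0,"tx": 0,"ty": 0.0015,"tz": 0,"ax": 0,"ay": 0,"az": 0},
  {"fingers": 1.0,"tx": 0,"ty": 0.003,"tz": 0,"ax": 0,"ay": 0,"az": 0},
  {"fingers": 1.0,"tx": 0,"ty": 0.0045,"tz": 0,"ax": 0,"ay": 0,"az": 0},
])

```text
time_s: 17.35
tcp_pos: [0.6773, -0.0965, 0.0315]
ee_rot: [[0.002, -0.102, -0.995], [0.0, -0.995, 0.102], [-1.0, -0.001, -0.001]]
wrist_force: [0.2, 5.1, 4.0]
gripper_width: 0.004
```

>>> play_rows([
  {"fingers": 1.0,"tx": 0,"ty": 0.0015,"tz": 0,"ax": 0,"ay": 0,"az": 0},
  {"fingers": 1.0,"tx": 0,"ty": 0.003,"tz": 0,"ax": 0,"ay": 0,"az": 0},
  {"fingers": 1.0,"tx": 0,"ty": 0.003,"tz": 0,"ax": 0,"ay": 0,"az": 0},
])

```text
time_s: 17.6
tcp_pos: [0.677, -0.0989, 0.0314]
ee_rot: [[0.001, -0.102, -0.995], [0.0, -0.995, 0.102], [-1.0, -0.001, -0.001]]
wrist_force: [1.0, 5.7, 3.7]
gripper_width: 0.003
```

>>> play_rows([
  {"fingers": 1.0,"tx": 0,"ty": 0.0015,"tz": 0,"ax": 0,"ay": 0,"az": 0},
  {"fingers": 1.0,"tx": 0,"ty": 0.003,"tz": 0,"ax": 0,"ay": 0,"az": 0},
  {"fingers": 1.0,"tx": 0,"ty": 0.003,"tz": 0,"ax": 0,"ay": 0,"az": 0},
])

```text
time_s: 17.85
tcp_pos: [0.6769, -0.1004, 0.0314]
ee_rot: [[0.002, -0.102, -0.995], [0.001, -0.995, 0.102], [-1.0, -0.001, -0.002]]
wrist_force: [0.8, 6.7, 4.0]
gripper_width: 0.007
```

>>> play_rows([
  {"fingers": 1.0,"tx": 0,"ty": 0.0015,"tz": 0,"ax": 0,"ay": 0,"az": 0},
  {"fingers": 1.0,"tx": 0,"ty": 0.003,"tz": 0,"ax": 0,"ay": 0,"az": 0},
  {"fingers": 1.0,"tx": 0,"ty": 0.003,"tz": 0,"ax": 0,"ay": 0,"az": 0},
])

```text
time_s: 18.1
tcp_pos: [0.6769, -0.1006, 0.0315]
ee_rot: [[0.002, -0.101, -0.995], [0.003, -0.995, 0.101], [-1.0, -0.003, -0.002]]
wrist_force: [0.4, 13.2, 3.6]
gripper_width: 0.006
```

>>> play_rows([
  {"fingers": 1.0,"tx": 0,"ty": 0.0015,"tz": 0,"ax": 0,"ay": 0,"az": 0},
  {"fingers": 1.0,"tx": 0,"ty": 0.003,"tz": 0,"ax": 0,"ay": 0,"az": 0},
  {"fingers": 1.0,"tx": 0,"ty": 0.003,"tz": 0,"ax": 0,"ay": 0,"az": 0},
])

```text
time_s: 18.35
tcp_pos: [0.6769, -0.1007, 0.0315]
ee_rot: [[0.003, -0.101, -0.995], [0.005, -0.995, 0.101], [-1.0, -0.005, -0.003]]
wrist_force: [-0.1, 20.6, 5.0]
gripper_width: 0.006
```

The force rose to 20 N with no more motion, so it is against the stop. Backing off, rising and checking.

>>> play_rows([
  {"fingers": 1.0,"tx": 0,"ty": -0.005,"tz": 0,"ax": 0,"ay": 0,"az": 0},
  {"fingers": 1.0,"tx": 0,"ty": -0.02,"tz": 0,"ax": 0,"ay": 0,"az": 0},
  {"fingers": 1.0,"tx": 0,"ty": -0.05,"tz": 0,"ax": 0,"ay": 0,"az": 0},
  {"fingers": 1.0,"tx": -0.03,"ty": -0.06,"tz": 0,"ax": 0,"ay": 0,"az": 0},
  {"fingers": 1.0,"tx": -0.08,"ty": -0.06,"tz": 0,"ax": 0,"ay": 0,"az": 0},
])

```text
time_s: 18.77
tcp_pos: [0.6763, -0.0603, 0.0854]
ee_rot: [[-0.014, -0.102, -0.995], [-0.001, -0.995, 0.102], [-1.0, 0.003, 0.013]]
wrist_force: [0.3, -0.1, -0.4]
gripper_width: 0.008
```

>>> play_rows([
  {"fingers": 1.0,"tx": -0.05,"ty": 0,"tz": 0,"ax": 0,"ay": 0,"az": 0},
  {"fingers": 1.0,"tx": -0.1,"ty": 0,"tz": 0.05,"ax": 0,"ay": 0,"az": 0},
  {"fingers": 1.0,"tx": -0.1,"ty": 0,"tz": 0.1,"ax": 0,"ay": 0,"az": 0},
  {"fingers": 1.0,"tx": -0.1,"ty": 0,"tz": 0.15,"ax": 0,"ay": 0,"az": 0},
  {"fingers": 1.0,"tx": -0.1,"ty": 0,"tz": 0.2,"ax": 0,"ay": 0,"az": 0},
])

```text
time_s: 19.18
tcp_pos: [0.5284, -0.0467, 0.1659]
ee_rot: [[-0.001, -0.104, -0.995], [-0.001, -0.995, 0.104], [-1.0, 0.001, 0.001]]
wrist_force: [-0.4, 0.2, -0.3]
gripper_width: 0.002
```

```bash
python3 -c "
from h import *
s=r.sense();p=viewer.capture('wrist');t=viewer.capture('top');c=viewer.capture('scene')
a=cv2.resize(p['image'][0:240,:],(560,240));b=cv2.resize(c['image'][130:270,130:420],(560,270),interpolation=3)
cv2.imwrite('pics/w9.png',np.ascontiguousarray(np.vstack([a,b])[:,:,::-1]))
save(t,'t4.png')
O=np.array([.6773,-.1017,0]);go(s['tcp_pos'])
"
```

```text
t= 19.3333 tcp [ 0.5272 -0.0469  0.1655] w 0.004 F [0.6 0.5 0.3] 
 txyz [-0.0005 -0.0004 -0.0016] axyz [ 0.0001  0.0011 -0.0005]
```

View pics/w9.png

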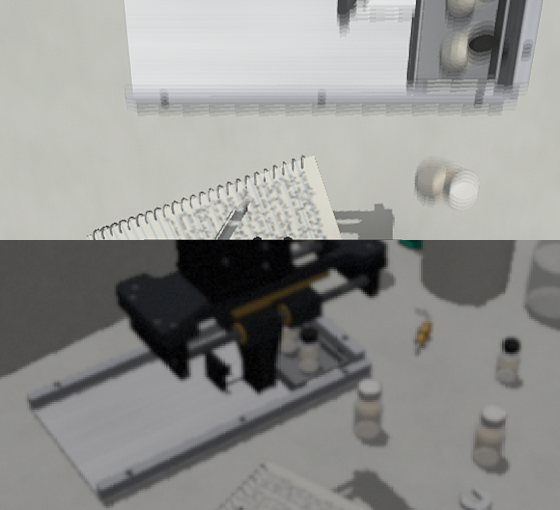

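The tray has its vials and the carriage is at the stop end. The large vials and the remaining small one are standing. That was my 12th view, so I'm clearing the arm and making the last check numerically.

>>> play_rows([
  {"fingers": 1.0,"tx": -0.02,"ty": -0.25,"tz": 0.08,"ax": 0,"ay": 0,"az": 0},
  {"fingers": 1.0,"tx": -0.02,"ty": -0.25,"tz": 0.08,"ax": 0,"ay": 0,"az": 0},
  {"fingers": 1.0,"tx": -0.02,"ty": -0.25,"tz": 0.08,"ax": 0,"ay": 0,"az": 0},
  {"fingers": 1.0,"tx": -0.02,"ty": -0.25,"tz": 0.08,"ax": 0,"ay": 0,"az": 0},
  {"fingers": 1.0,"tx": -0.02,"ty": -0.25,"tz": 0.08,"ax": 0,"ay": 0,"az": 0},
])

```text
time_s: 19.75
tcp_pos: [0.4911, 0.149, 0.181]
ee_rot: [[0.001, -0.102, -0.995], [-0.0, -0.995, 0.102], [-1.0, 0.0, -0.001]]
wrist_force: [1.0, 1.0, -0.2]
gripper_width: 0.006
```

>>> play_rows([
  {"fingers": 1.0,"tx": 0,"ty": -0.2,"tz": 0,"ax": 0,"ay": 0,"az": 0},
  {"fingers": 1.0,"tx": 0,"ty": -0.2,"tz": 0,"ax": 0,"ay": 0,"az": 0},
  {"fingers": 1.0,"tx": 0,"ty": -0.2,"tz": 0,"ax": 0,"ay": 0,"az": 0},
  {"fingers": 1.0,"tx": 0,"ty": -0.2,"tz": 0,"ax": 0,"ay": 0,"az": 0},
  {"fingers": 1.0,"tx": 0,"ty": -0.2,"tz": 0,"ax": 0,"ay": 0,"az": 0},
])

```text
time_s: 20.17
tcp_pos: [0.5076, 0.3007, 0.1799]
ee_rot: [[0.002, -0.098, -0.995], [-0.0, -0.995, 0.098], [-1.0, -0.0, -0.002]]
wrist_force: [0.4, 0.9, -0.7]
gripper_width: 0.005
```

```bash
python3 -c "
from h import *
O=np.array([.6773,-.1017,0]);p=viewer.capture('top')
g=cv2.cvtColor(p['image'],cv2.COLOR_RGB2GRAY)
n,l,st,c=cv2.connectedComponentsWithStats((g<70).astype('uint8'))
for i in range(1,n):
  if 15<st[i][4]<400 and c[i][1]>110:
    P=at(p,c[i],.05);print(st[i],P.round(3)[:2],'slide',((P-O)@D).round(4),((P-O)@Y).round(4))
n,l,st,c=cv2.connectedComponentsWithStats((g>215).astype('uint8'))
for i in range(1,n):
  if 15<st[i][4]<400: print('light',st[i],at(p,c[i],.058).round(3)[:2])
for nm in('carriage','push_plate','small_1_mid','large_1_mid'):
  for q in spotter.silhouettes(nm,p)[:2]:
    P=at(p,q['uv'],.02);print(nm,round(q['score'],2),((P-O)@D).round(3),((P-O)@Y).round(3),q['region'].sum())
# grey profile along slide x on tray lines
for lat in(-.02,.02):
  print([int(g[int(v),int(u)]) for x in np.arange(.05,.146,.004) for d in [np.array(p['R'])@(O+x*D+lat*Y+[0,0,.02])+p['t']] for u,v in [(d[0]/d[2]*p['fx']+p['cx'],d[1]/d[2]*p['fy']+p['cy'])]])
"
```

```text
[441 123  21  20 234] [ 0.751 -0.472] slide 0.3604 0.1111
[425 139  12  18 126] [ 0.712 -0.428] slide 0.3212 0.0678
[310 145  26   9  91] [ 0.709 -0.202] slide 0.0969 0.0414
[318 159   8  14  58] [ 0.668 -0.2  ] slide 0.099 0.0012
[279 160   9  16  60] [ 0.666 -0.117] slide 0.0165 -0.0098
[  0 178  85   3 175] [0.636 0.384] slide -0.4785 -0.091
[108 179  29   2  56] [0.636 0.214] slide -0.3098 -0.073
[315 181   8   9  53] [ 0.629 -0.196] slide 0.0983 -0.0385
[ 74 192  10  10  37] [0.599 0.304] slide -0.3956 -0.1193
[457 214  20  24 112] [ 0.544 -0.488] slide 0.3977 -0.0932
[116 228  11  10  29] [0.528 0.21 ] slide -0.2947 -0.1803
[117 238  16  19 105] [0.489 0.195] slide -0.2755 -0.2175
[387 247   9   8  54] [ 0.496 -0.341] slide 0.2569 -0.1556
[439 260  12  17 103] [ 0.462 -0.447] slide 0.3653 -0.1792
[ 68 262  13  13  95] [0.454 0.3  ] slide -0.3764 -0.2636
[ 57 274  13  17  60] [0.426 0.318] slide -0.3921 -0.2927
[ 91 309  37  10 284] [0.363 0.223] slide -0.2907 -0.3456
[178 315  15  58 179] [0.311 0.062] slide -0.1255 -0.3807
[ 64 360  22  26 291] [0.248 0.28 ] slide -0.3357 -0.466
carriage 0.9 0.082 0.003 1495
push_plate 0.88 0.087 -0.007 1490
small_1_mid 0.45 0.268 -0.147 134
large_1_mid 0.65 0.164 -0.234 171
[157, 156, 147, 156, 156, 86, 115, 113, 113, 112, 112, 85, 71, 71, 74, 99, 110, 112, 111, 109, 99, 155, 121, 144]
[157, 157, 158, 157, 156, 88, 112, 112, 112, 112, 91, 68, 70, 69, 91, 106, 109, 110, 109, 100, 100, 137, 93, 140]
```

```bash
python3 -c "
from h import *
job.finish_job();print(r.sense()['time_s'])"
```

```text
the job is handed in; nothing more can be done
the job is handed in; nothing more can be done
```

The tray now carries three upright small vials, and the carriage is fully home against the end stop. I handed the job in at about 20 s of the 64 s allowed.

- **Vials:** I moved two small vials from the worktop to the middle and the near (-y) end of the tray, next to the one already there.
- **Push:** I pushed the middle of the plate, staying within about 1 mm of the centre line. It took about 5–6 N until the carriage stopped, and the force then rose to about 20 N with no more movement.
- **Last checks, tray and carriage:** the arm was clear. In the top view the tray's rim edges lay about 68 and 131 mm along the slide (fully home is 68 to 132). The three black caps were at 97–99 mm along the slide, about 40 mm apart.
- **Last checks, other vials:** the remaining small vial is still at (0.496, -0.341). Both large vials were standing in the last picture I viewed, just after the push.
- **Failed or disagreed:** the final brightness search found no white caps, and the network reported only one of the two large vials. I had used all 12 picture views, so that last check was on numbers alone. My first centre-line estimate from the top camera was also 4 mm off, and I corrected it from the wrist view before placing anything.

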